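# Tilt-test sealed housings and quarantine the loose one

### The arm

A 6-joint arm with a two-finger parallel gripper is mounted at the origin on a cart in front of the work surface, level with it; the furniture and walls round the work are solid. World frame = base frame: x ahead of the robot, y to its left, z up, the work surface at z = 0. Lengths are in m, angles in degrees, forces in N, time in s.
With the tool pointing down it reaches from about 0.325 to 0.85 m from the base axis. Payload 15.5 kg.
Tool frame: the origin (TCP) lies between the finger pads; the fingertips stand 19 mm ahead of it and the grasp point (between the pads) is the TCP (ctrl.tip_reach is the distance from the TCP to the fingertips, in m); z points along the fingers, y is the line along which they close (so a half turn about z gives the same grasp; the last joint's range is limited). The gripper opens to 91 mm and grips with 3 to 60 N. Pads are 32 mm wide; open, the fingers measure 118 mm over their backs; the gripper's body (76 mm by 178 mm) begins 60 mm behind the grasp point.
Start: joints at [68.554, 28.281, 77.091, -0, 74.628, -5.472], TCP at [0.172, 0.601, 0.233] pointing down, gripper open.
Joint ranges: [-166.48, 166.48], [-47.26, 123.95], [12.59, 153.08], [-70.14, 250.14], [6.76, 159.57], [-176.63, 176.63]. Speed limits (degrees/s): [108.29, 108.29, 147.25, 172.46, 172.46, 172.46].

### API

Orientations are given as a 3x3 rotation matrix whose columns are the frame's x, y, z axes.
In Python, from bench import ctrl gives the robot as it stands. Calls block until the motion is done:
- ctrl.goto(position, orientation): joint-space move of the TCP to a pose.
- ctrl.move_l(position, vel=0.15, ori=None, contact_N=None): straight line of the TCP; ori=None keeps the orientation; vel is the mean speed in m/s. With contact_N (N) it stops when the force on the tool has changed by that much, and returns True; else False.
- ctrl.movej(angles): joint-space move.
- ctrl.command_gripper(opening): opening from 0.0 (shut) to 1.0 (fully open); the grip force is fixed at half the most; returns when the fingers have stopped.
- ctrl.sleep(seconds).
- ctrl.ik(position, orientation): joint angles nearest the present ones, or None.
- ctrl.read_camera(name): name is "side" or "top"; returns the picture (384x512x3 uint8, blue, green, red); there is no depth.
- ctrl.camera_params(name): a dict with "fx", "fy", "cx", "cy" (pixels), "D" ([k1, k2, p1, p2, k3] as OpenCV has them; the pictures are not rectified), "pose" (4x4, takes a point from camera to world coordinates). Camera axes: x right, y up, looking along -z (the intrinsics and any distortion apply to the point x, -y, -z); pixel columns grow to the right and rows downward; lengths in m; the calibration is good to about 2 mm. A picture is of the moment at which its call begins. camera_params takes no time and is no camera call.
A pose or a line that the arm cannot do raises ctrl.MotionError and nothing moves.
- ctrl.sign_off(): hands the job in; it is judged then, once.
Trained networks look in the newest picture that a camera, given by its name, has taken for a name from the list of things; names that differ only in an ending like _2 or _b are one class to them, and where a whole thing is asked for, a point or a joint stands for the part that bears it (a point fixed in the world has none). Each returns a list of dicts, best first, with "score" (0 to 1); they miss things now and then, are a little off and sometimes report something else, mostly with a low value. They report only what shows in the picture. A call takes as long as a camera call.
- ctrl.find_in(camera, query): "bbox" ([centre column, centre row, width, height] in pixels, round what is visible of it).
Readings, each from a call of its own:
- ctrl.read_t(): time.
- ctrl.read_q(): joint angles.
- ctrl.read_dq(): joint speeds.
- ctrl.read_effort(): joint torques, N m.
- ctrl.read_tool_pos(): TCP position.
- ctrl.read_eef_rot(): TCP orientation.
- ctrl.read_contact_force(): force on the tool from outside, world axes, zero at the start.
- ctrl.read_wrist_torque(): the same for the moment, N m.
- ctrl.read_grip_width(): opening from 0.0 (shut) to 1.0 (fully open).
- ctrl.read_grasp_force(): force on a finger pad.
Only numpy, scipy, OpenCV 4.12 (cv2) and the standard library are available. Lean on these libraries where they do the work, as an engineer would, in place of code of your own. Each camera call takes 0.05 s, during which the arm holds its last target. There are 200 camera calls.

### The job

Check the three sealed metal housings one at a time: lift each from its cradle, tilt it lengthwise by some 30 degrees, one way and the other as needed, to feel whether something shifts inside, and put it away before testing the next. Lay solid ones flat in the low grey tray, side by side; slide one with a loose core into the roofed grey slot box, well over half its length inside (it goes in only if held near one end, so set it down and take it again). Leave the test weight, the tape roll and the white box where they are.

Things in the scene. Friction and masses are not known exactly. Their poses are not given: they have to be found in the camera images.
- housing_p: one of 3 sealed ribbed metal housings, alike, in cradles; 96 mm long (x), 40 wide (y), 36 high; origin: underside centre; 0.4-0.5 kg, varying. Solid, or with a loose 0.25 kg core that slides 46 mm along x once tilted over 10 deg (end to end in 0.2 s at 30 deg) and stays there when level again: the level grip's moment differs by about 0.1 N m after one end was down and after the other.
- housing_q: one of 3 sealed ribbed metal housings, alike, in cradles; 96 mm long (x), 40 wide (y), 36 high; origin: underside centre; 0.4-0.5 kg, varying. Solid, or with a loose 0.25 kg core that slides 46 mm along x once tilted over 10 deg (end to end in 0.2 s at 30 deg) and stays there when level again: the level grip's moment differs by about 0.1 N m after one end was down and after the other.
- housing_r: one of 3 sealed ribbed metal housings, alike, in cradles; 96 mm long (x), 40 wide (y), 36 high; origin: underside centre; 0.4-0.5 kg, varying. Solid, or with a loose 0.25 kg core that slides 46 mm along x once tilted over 10 deg (end to end in 0.2 s at 30 deg) and stays there when level again: the level grip's moment differs by about 0.1 N m after one end was down and after the other.
- cradle_0: one of 3 equal fixed black cradles, 108 x 54 mm; origin: underside centre. The housing lies along its x on a 6 mm base. A saddle 24 mm high wraps the ends and sides over the last 24 mm at either end, so a housing can be taken only across its width in the bare middle (60 mm between saddles, base there 40 mm wide).
- cradle_1: one of 3 equal fixed black cradles, 108 x 54 mm; origin: underside centre. The housing lies along its x on a 6 mm base. A saddle 24 mm high wraps the ends and sides over the last 24 mm at either end, so a housing can be taken only across its width in the bare middle (60 mm between saddles, base there 40 mm wide).
- cradle_2: one of 3 equal fixed black cradles, 108 x 54 mm; origin: underside centre. The housing lies along its x on a 6 mm base. A saddle 24 mm high wraps the ends and sides over the last 24 mm at either end, so a housing can be taken only across its width in the bare middle (60 mm between saddles, base there 40 mm wide).
- pass_tray: the low open grey pass tray, fixed: 118 mm (x) by 148 mm (y) outside, walls 4 mm thick and 7 mm high in all, floor 4 mm thick. Origin: underside centre. Two housings fit side by side, each along the tray's x, 36 mm either side of the middle.
- slot_box: the fixed grey slot box: 84 mm deep (x), 58 wide (y), 79 high; origin: on the bench below the middle of the mouth. One roofed slot along x, open only at the front (mouth at x = 0, facing -x): floor 30 mm above the bench, opening 48 mm wide and 44 high, 80 mm deep. Walls and roof let a housing in only if held near its rear end; it need not reach the back wall.
- weight: a grey 500 g test weight, 38 mm round and 70 mm tall, with a knob on top; origin at the centre of its underside. A bystander.
- amber_tape: a roll of amber tape lying flat, 66 mm across and 15 mm high; origin at the centre of its underside. A bystander in the middle of the work. The bench top (z = 0) is clear to work on where 0.1 < x+y < 0.6 m and x-y > 0.5 m (world).
- slide_box: a closed white box, 41 x 85 x 30 mm, lying on the far part of the bench; origin at the centre of its underside, long side along its y. A bystander.

How it is judged:
By the outcome, as a careful person would: the job done as asked, in the order asked, and still so for the second after the job is handed in, with the robot touching nothing.
It also fails if it takes over 72 s, if anything falls off the work surface, if the arm or the gripper's body presses on something with over 40 N, if the wrist force passes 120 N, or if a joint passes its speed limit or range.

## Working session

There is one attempt and no reset: what is moved stays moved. The work goes in short steps, each a Python script; the robot and the scene stay as the last script left them, time stands still between calls to the robot, and variables do not carry over. Pictures are saved under pics/ and viewed, at most 10 in all, crops included, and the job is handed in when it is done.

```bash
ls; mkdir -p pics
python3 - <<'E'
from bench import ctrl
import cv2
for c in ("side","top"):
    im=ctrl.read_camera(c); cv2.imwrite(f"pics/{c}0.png",im)
    p=ctrl.camera_params(c); print(c,p)
    for q in ["housing_p","cradle_0","pass_tray","slot_box","weight","amber_tape","slide_box"]:
        print(q,[([round(float(v)) for v in d["bbox"]],round(float(d["score"]),2)) for d in ctrl.find_in(c,q)])
print(ctrl.read_t())
E
```

```text
bench.py
pics
side {'fx': 439.7169424408481, 'fy': 439.7169424408481, 'cx': 249.98766077298052, 'cy': 187.62217318535212, 'D': array([0.03674851, 0.        , 0.        , 0.        , 0.        ]), 'pose': array([[-0.76216274, -0.53293514,  0.36754331,  0.81674489],
       [ 0.64738063, -0.62521939,  0.43588879,  0.19865652],
       [-0.00250525,  0.57015861,  0.82153081,  0.77442375],
       [ 0.        ,  0.        ,  0.        ,  1.        ]])}
housing_p [([289, 296, 54, 28], 0.93), ([290, 231, 54, 22], 0.8), ([284, 184, 48, 27], 0.76), ([130, 184, 50, 30], 0.48)]
cradle_0 [([289, 296, 58, 40], 0.93), ([285, 187, 56, 23], 0.89), ([289, 237, 58, 30], 0.75)]
pass_tray [([176, 251, 77, 82], 0.83)]
slot_box [([173, 156, 44, 45], 0.64), ([285, 189, 52, 25], 0.22)]
weight [([293, 141, 19, 28], 0.78)]
amber_tape [([236, 209, 28, 31], 0.81)]
slide_box [([129, 184, 45, 26], 0.81)]
top {'fx': 408.36173462716, 'fy': 408.36173462716, 'cx': 257.38971722801824, 'cy': 188.97345487454865, 'D': array([-0.06007575,  0.        ,  0.        ,  0.        ,  0.        ]), 'pose': array([[-0.00388491,  0.99426265, -0.1068957 ,  0.41896974],
       [-0.99998953, -0.00360407,  0.00282035, -0.19945357],
       [ 0.00241891,  0.10690554,  0.99426624,  0.89168315],
       [ 0.        ,  0.        ,  0.        ,  1.        ]])}
housing_p [([240, 234, 45, 49], 0.75), ([157, 162, 43, 46], 0.71), ([201, 199, 43, 44], 0.66)]
cradle_0 [([205, 200, 36, 49], 0.79), ([239, 230, 48, 40], 0.72), ([159, 160, 51, 50], 0.59)]
pass_tray [([254, 123, 78, 82], 0.59)]
slot_box []
weight [([274, 276, 18, 24], 0.59)]
amber_tape [([252, 185, 29, 32], 0.71)]
slide_box [([341, 121, 40, 39], 0.62)]
0.8
```

Run:
```python
import cv2
a=cv2.imread("pics/side0.png"); cv2.imwrite("pics/side0c.png",cv2.resize(a[100:340,70:370],None,fx=2.5,fy=2.5,interpolation=cv2.INTER_CUBIC))
a=cv2.imread("pics/top0.png"); cv2.imwrite("pics/top0c.png",cv2.resize(a[70:310,110:400],None,fx=2.5,fy=2.5,interpolation=cv2.INTER_CUBIC))
```

```text
(no output)
```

View pics/side0c.png

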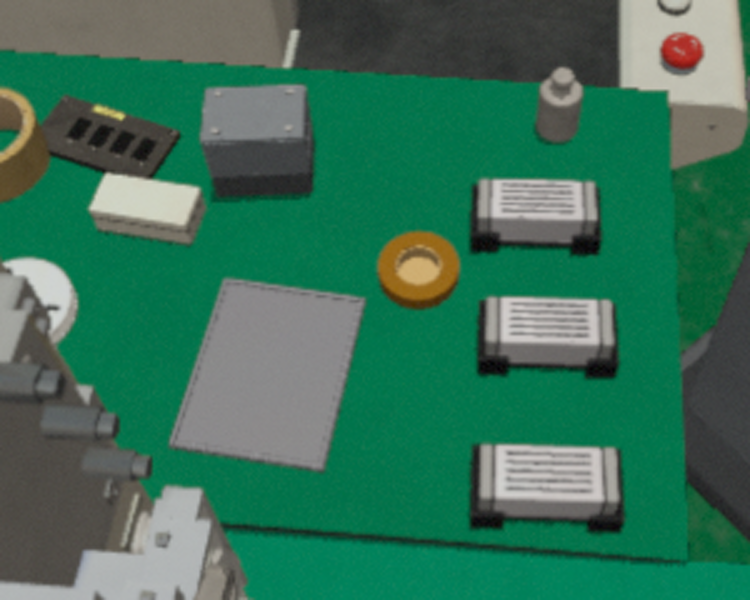

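View pics/top0c.png

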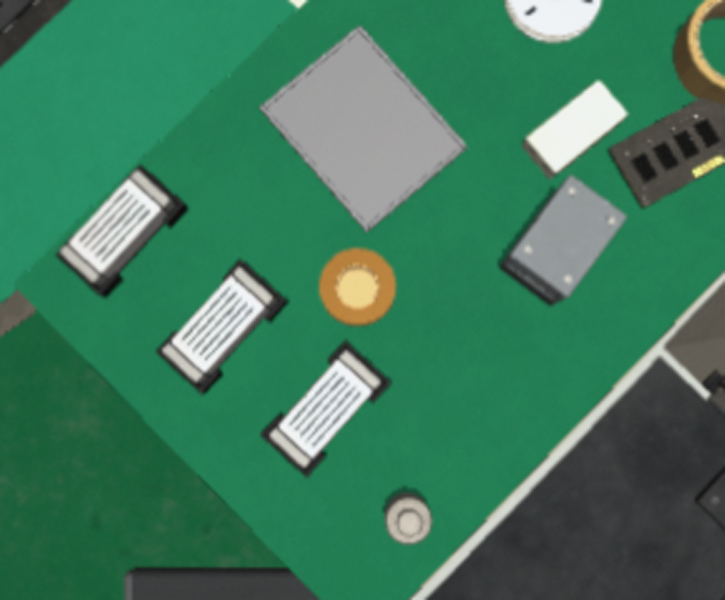

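Side view: three cradled housings at right (full-image px ~(285,185), (289,232), (289,295)), tape (237,207), tray (177,250), slot box (173,157), weight (293,141) and white box (129,184). In the top view the housings' long axes and the tray's short axis run up-right. The slot box is at crop (563,240), with a dark end at lower left.

```bash
cat > vis.py <<'E'
import cv2, numpy as np
from bench import ctrl
def cam(c):
    p=ctrl.camera_params(c); K=np.array([[p["fx"],0,p["cx"]],[0,p["fy"],p["cy"]],[0,0,1.]])
    return K,np.array(p["D"]),np.array(p["pose"])
def proj(c,P):
    K,D,T=cam(c); F=np.diag([1.,-1,-1]); R=F@T[:3,:3].T; t=-R@T[:3,3]
    return cv2.projectPoints(np.float64(P).reshape(-1,3),cv2.Rodrigues(R)[0],t,K,D)[0].reshape(-1,2)
def ray(c,px):
    K,D,T=cam(c); u=cv2.undistortPoints(np.float64([[px]]),K,D)[0,0]
    d=T[:3,:3]@np.array([u[0],-u[1],-1]); return T[:3,3],d/np.linalg.norm(d)
def onz(c,px,z):
    o,d=ray(c,px); return o+d*(z-o[2])/d[2]
def tri(ps,pt):
    A=[];b=[]
    for c,p in(("side",ps),("top",pt)):
        o,d=ray(c,p); M=np.eye(3)-np.outer(d,d); A.append(M);b.append(M@o)
    X=np.linalg.lstsq(np.vstack(A),np.hstack(b),rcond=None)[0]
    return X,[np.linalg.norm(A[i]@X-b[i])for i in(0,1)]
def seg(im,lo,hi,mn=60,close=0):
    m=cv2.inRange(cv2.cvtColor(im,cv2.COLOR_BGR2HSV),lo,hi)
    if close: m=cv2.morphologyEx(m,cv2.MORPH_CLOSE,np.ones((close,close)))
    return [c for c in cv2.findContours(m,cv2.RETR_EXTERNAL,cv2.CHAIN_APPROX_NONE)[0] if cv2.contourArea(c)>mn]
E
python3 - <<'E'
from vis import *
np.set_printoptions(precision=4,suppress=True)
im={c:cv2.imread(f"pics/{c}0.png") for c in("side","top")}
for c,v in(("side",150),("top",170)):
    print(c,"label")
    for k in seg(im[c],(0,0,v),(180,40,255),80,3):
        r=cv2.minAreaRect(k); print(np.round(r[0],1),np.round(r[1],1),round(r[2],1))
    print("gray")
    for k in seg(im[c],(0,0,110),(180,40,185),300,3):
        q=cv2.approxPolyDP(k,4,True).reshape(-1,2)
        print(cv2.contourArea(k), q.tolist() if len(q)<9 else len(q))
a=im["top"][130:200,300:370]; b=im["side"][125:185,145:205]
f=lambda x:cv2.resize(cv2.convertScaleAbs(x,alpha=1.6),(400,400),interpolation=cv2.INTER_CUBIC)
cv2.imwrite("pics/slot.png",np.hstack([f(a),f(b)]))
for n,p,r in(("top",(319,184),(26,20)),("side",(175,170),(0,0))): print(im[n][p[1],p[0]])
E
```

```text
side label
[169.5 349. ] [18.  9.] 90.0
[111.5 341.7] [ 59.3 110.3] 61.8
[289.5 289. ] [22. 53.] 90.0
[289.5 228. ] [18. 49.] 90.0
[ 50.2 294.4] [ 76.2 190.4] 8.8
[284.5 179.5] [15. 45.] 90.0
[127.5 179.2] [41.4 16.1] 9.5
[460.2 180.5] [106.8  65.9] 10.0
[273.  34.] [14.  8.] 90.0
[502.5  18.8] [41.8 18. ] 49.6
[370.8  78.7] [150.7 138.1] 18.8
[218.5   9. ] [18. 27.] 90.0
gray
1216.0 [[262, 278], [262, 298], [268, 302], [317, 299], [315, 279]]
899.0 [[265, 219], [264, 235], [272, 241], [315, 236], [313, 220], [280, 219], [271, 230], [270, 219]]
4031.0 [[160, 212], [138, 277], [198, 286], [215, 220]]
10668.5 57
692.5 [[262, 172], [261, 186], [271, 194], [308, 187], [307, 173], [271, 173], [267, 187], [267, 172]]
772.5 [[191, 135], [152, 136], [150, 155], [190, 154]]
324.0 [[511, 110], [511, 93], [478, 100]]
8395.0 31
516.5 [[497, 0], [497, 6], [474, 10], [489, 14], [502, 28], [509, 63], [511, 11]]
489.0 [[317, 0], [317, 32], [297, 33], [317, 35], [318, 134], [329, 135], [321, 131]]
629.5 13
20223.0 [[0, 0], [0, 93], [15, 115], [186, 126], [189, 112], [180, 117], [158, 0]]
top label
[4
[... 338 characters left out ...]
5 120.1] [18.3 37.8] 51.3
[397.3 250.9] [ 99.5 376.6] 43.7
[331.1  67. ] [38.  37.9] 78.7
[278.8  44.3] [ 6.3 34.7] 46.4
[122.   36.6] [20.5  5.9] 48.0
[77.5 36.5] [25.5  8.5] 45.0
[140.   21.5] [17.7 10.6] 45.0
[337.   16.2] [36.9 15.8] 33.7
[264.   37.2] [ 23.3 108.6] 58.9
[153.4   6.6] [33.4 21.6] 46.6
gray
1217.5 18
1946.5 19
314.5 [[511, 232], [494, 243], [510, 268]]
424.5 [[480, 214], [469, 227], [486, 243], [499, 232]]
500.0 18
573.5 9
1067.0 [[339, 141], [315, 170], [336, 188], [359, 157]]
623.0 [[165, 138], [154, 148], [163, 142], [173, 155], [164, 150], [134, 169], [146, 182], [177, 150]]
3304.5 [[253, 81], [214, 113], [256, 161], [295, 127]]
524.0 12
552.0 15
[56 78 32]
[46 45 46]
```

View pics/slot.png

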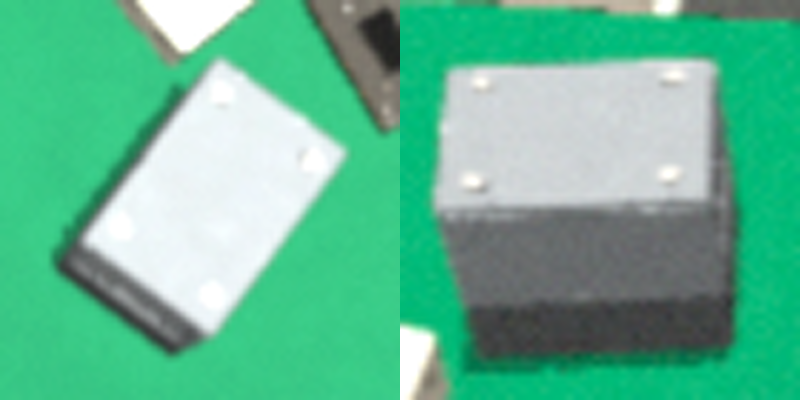

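The mouth is the dark lower-left end in the top view, i.e. on the right in the side view, so it faces (-x,+y).

```bash
cat > fit.py <<'E'
from vis import *
from scipy.optimize import least_squares
np.set_printoptions(precision=4,suppress=True)
def quad(k): return cv2.boxPoints(cv2.minAreaRect(k))
def fit(name,model,ps,pt,z=None,g=(0.5,-.2,-45)):
    # model: nx2 corners; fit x,y,yaw,z in both views
    def P(v):
        a=np.radians(v[2]);R=np.array([[np.cos(a),-np.sin(a)],[np.sin(a),np.cos(a)]])
        return np.c_[np.array(model)@R.T+v[:2],np.full(len(model),v[3])]
    f=lambda v:np.r_[proj("side",P(v))-ps,proj("top",P(v))-pt].ravel()
    r=least_squares(f,[*g,0.04],x_scale=[.01,.01,1,.01],loss="soft_l1")
    print(name,r.x,"rms px",np.sqrt(np.mean(f(r.x)**2)).round(2)); return r.x
if __name__=="__main__":
    top=cv2.imread("pics/top0.png"); 
    S=[(191,135),(190,154),(152,136),(150,155)]; T=[(336,188),(315,170),(359,157),(339,141)]
    for s,t in zip(S,T): print(tri(s,t))
    # slot corners: mouth right(-y), mouth left, back right, back left (box frame)
    fit("slot",[(0,-.029),(0,.029),(.084,-.029),(.084,.029)],S,T,g=(.4,-.3,-45))
    S=[(160,212),(215,220),(198,286),(138,277)]; T=[(295,127),(256,161),(214,113),(253,81)]
    for s,t in zip(S,T): print(tri(s,t))
    fit("tray",[(.059,-.074),(-.059,-.074),(-.059,.074),(.059,.074)],S,T,g=(.6,-.15,-45))
    L={"A":((289.5,289),(155.4,159.9),43.2),"B":((289.5,228),(196.6,199.3),42.7),"C":((284.5,179.5),(239.6,233.2),42)}
    for n,(s,t,a) in L.items():
        X,e=tri(s,t); d=np.array([np.cos(np.radians(a-90)),np.sin(np.radians(a-90))])*20
        w=onz("top",np.add(t,d),.042)-onz("top",np.subtract(t,d),.042)
        print(n,X,e,"onz.042",onz("side",s,.042)[:2],onz("top",t,.042)[:2],"yaw",np.degrees(np.arctan2(w[1],w[0])))
    for n,s,t,z in(("tape",(236,209),(252,185),.01),("weight",(293,141),(274,276),.035),("white",(127.5,179.2),(340.5,120.1),.03)): print(n,tri(s,t)[0],onz("top",t,z))
E
python3 fit.py
python3 - <<'E'
from vis import *
a=cv2.imread("pics/top0.png")
for z,(n,p) in ((0,("x",(0,0))),):
  pass
E
```

```text
(array([ 0.5086, -0.3613,  0.0689]), [np.float64(0.00034549565478845086), np.float64(0.0003454956547884266)])
(array([ 0.5438, -0.3175,  0.0744]), [np.float64(0.00167070402649242), np.float64(0.001670704026492281)])
(array([ 0.573 , -0.4109,  0.0699]), [np.float64(0.0006090030288944683), np.float64(0.0006090030288950909)])
(array([ 0.6055, -0.3697,  0.0711]), [np.float64(0.00024165805936333284), np.float64(0.000241658059364458)])
slot [  0.5251  -0.3391 -39.0314   0.0696] rms px 1.03
(array([ 0.6524, -0.2856,  0.0022]), [np.float64(0.0012489550460190308), np.float64(0.0012489550460186242)])
(array([ 0.5767, -0.1986, -0.0014]), [np.float64(0.0008259833629658698), np.float64(0.0008259833629656076)])
(array([ 0.687 , -0.1054,  0.0002]), [np.float64(0.00027431974855622945), np.float64(0.00027431974855566724)])
(array([ 0.7618, -0.1931, -0.0005]), [np.float64(0.00019200714826134966), np.float64(0.0001920071482616525)])
tray [  0.6693  -0.1963 -49.7001  -0.0022] rms px 0.83
A [0.5739 0.0163 0.0341] [np.float64(0.0007737289124755415), np.float64(0.000773728912475824)] onz.042 [0.576  0.0188] [0.573  0.0137] yaw -42.369229120092456
B [ 0.4893 -0.0732  0.034 ] [np.float64(0.0006247523845022397), np.float64(0.0006247523845027995)] onz.042 [ 0.4924 -0.0698] [ 0.4891 -0.0748] yaw -42.3998103761912
C [ 0.418  -0.1639  0.0337] [np.float64(0.0005842025756247534), np.float64(0.0005842025756247574)] onz.042 [ 0.422  -0.1595] [ 0.4184 -0.1647] yaw -42.20861844719431
tape [ 0.525  -0.191  -0.0038] [ 0.5225 -0.1903  0.01  ]
weight [ 0.3275 -0.2346  0.0251] [ 0.3299 -0.2355  0.035 ]
white [ 0.663  -0.3842  0.0229] [ 0.6614 -0.383   0.03  ]
```

```bash
cat > mv.py <<'E'
from bench import ctrl
import numpy as np
from scipy.spatial.transform import Rotation as Ro
np.set_printoptions(precision=4,suppress=True)
CR={"A":(.5745,.0163),"B":(.4907,-.0723),"C":(.4202,-.1621)}; YH=-42.3
FLIP=0
def ori(yaw,tilt=0):   # tool x along yaw, pointing down; tilt>0: nose (+x) down
    a=np.radians(yaw); c,s=np.cos(a),np.sin(a)
    R=np.array([[c,s,0],[s,-c,0],[0,0,-1.]])
    R=Ro.from_rotvec(np.radians(tilt)*np.array([-s,c,0])).as_matrix()@R
    return R@np.diag([-1,-1,1]) if FLIP else R
def along(yaw): a=np.radians(yaw); return np.array([np.cos(a),np.sin(a)])
def moment(yaw):  # about the housing's left axis
    a=np.radians(yaw); l=np.array([-np.sin(a),np.cos(a),0]); v=[]
    for _ in range(4): v.append(ctrl.read_wrist_torque()@l if isinstance(ctrl.read_wrist_torque(),np.ndarray) else np.dot(ctrl.read_wrist_torque(),l)); ctrl.sleep(.04)
    return np.mean(v)
def T(s): print(s,round(ctrl.read_t(),2),np.array(ctrl.read_tool_pos()))
E
python3 - <<'E'
from fit import *
import fit as F
def fitz(name,model,S,T,z,g):
    def P(v):
        a=np.radians(v[2]);R=np.array([[np.cos(a),-np.sin(a)],[np.sin(a),np.cos(a)]])
        return np.c_[np.array(model)@R.T+v[:2],np.full(len(model),z)]
    for m in("both","side","top"):
        f=lambda v:np.r_[(proj("side",P(v))-S)*(m!="top"),(proj("top",P(v))-T)*(m!="side")].ravel()
        r=least_squares(f,g,x_scale=[.01,.01,1]); print(name,m,r.x,np.abs(f(r.x)).max())
S=[(191,135),(190,154),(152,136),(150,155)]; T=[(336,188),(315,170),(359,157),(339,141)]
fitz("slot",[(0,-.029),(0,.029),(.084,-.029),(.084,.029)],S,T,.079,(.4,-.3,-45))
S=[(160,212),(215,220),(198,286),(138,277)]; T=[(295,127),(256,161),(214,113),(253,81)]
fitz("tray",[(.059,-.074),(-.059,-.074),(-.059,.074),(.059,.074)],S,T,.007,(.6,-.15,-45))
import mv
from mv import *
for fl in(0,1):
    mv.FLIP=fl
    for n,p,yaw in [(k,v,YH) for k,v in CR.items()]+[("slot",(.47,-.29),-39),("tray",(.697,-.173),-49.7)]:
        for z,t in((.03,0),(.16,0),(.18,30),(.18,-30)):
            q=ctrl.ik([*p,z],ori(yaw,t)); print(fl,n,z,t,None if q is None else np.round(q,0))
print(ctrl.read_wrist_torque(),ctrl.read_contact_force())
E
```

```text
slot both [  0.5254  -0.3354 -38.8546] 2.8740412622738347
slot side [  0.5272  -0.3324 -38.1582] 1.4195657722864041
slot top [  0.5243  -0.3369 -39.3691] 2.1810452444081534
tray both [  0.6692  -0.1942 -49.5897] 2.29526209726464
tray side [  0.6702  -0.1924 -49.9215] 1.4504336686305805
tray top [  0.668   -0.196  -49.1929] 1.6298109307345072
0 A 0.03 0 [ -4.  40.  95.  -0.  46. 128.]
0 A 0.16 0 [ -4.  29.  89.  -0.  62. 128.]
0 A 0.18 30 [-13.  40.  71.  14.  96. 118.]
0 A 0.18 -30 [  9.  24. 105. -39.  38. 170.]
0 B 0.03 0 [-15.  36. 106.  -0.  38. 117.]
0 B 0.16 0 [-15.  23. 100.  -0.  56. 117.]
0 B 0.18 30 [-22.  35.  81.  10.  92. 108.]
0 B 0.18 -30 [ -3.  17. 118. -44.  27. 166.]
0 C 0.03 0 [-29.  34. 113.  -0.  33. 104.]
0 C 0.16 0 [-29.  20. 106.  -0.  54. 104.]
0 C 0.18 30 [-32.  33.  86.   5.  91.  99.]
0 C 0.18 -30 [-21.  13. 126. -41.  16. 149.]
0 slot 0.03 0 [-38.  38.  98.  -0.  43.  91.]
0 slot 0.16 0 [-38.  27.  92.  -0.  60.  91.]
0 slot 0.18 30 [-38.  41.  68.   0. 101.  91.]
0 slot 0.18 -30 [-37.  19. 116.  -3.  16.  94.]
0 tray 0.03 0 [-19.  48.  72.  -0.  60. 121.
[... 393 characters left out ...]
 56. -63.]
1 B 0.18 30 [-22.  35.  81.  10.  92. -72.]
1 B 0.18 -30 [ -3.  17. 118. -44.  27. -14.]
1 C 0.03 0 [-29.  34. 113.  -0.  33. -76.]
1 C 0.16 0 [-29.  20. 106.  -0.  54. -76.]
1 C 0.18 30 [-32.  33.  86.   5.  91. -81.]
1 C 0.18 -30 [-21.  13. 126. -41.  16. -31.]
1 slot 0.03 0 [-38.  38.  98.  -0.  43. -89.]
1 slot 0.16 0 [-38.  27.  92.  -0.  60. -89.]
1 slot 0.18 30 [-38.  41.  68.   0. 101. -89.]
1 slot 0.18 -30 [-37.  19. 116.  -3.  16. -86.]
1 tray 0.03 0 [-19.  48.  72.  -0.  60. -59.]
1 tray 0.16 0 [-19.  40.  67.  -0.  73. -59.]
1 tray 0.18 30 [-24.  54.  40.  13. 113. -62.]
1 tray 0.18 -30 [-10.  32.  88. -30.  40. -31.]
[ 0.0385 -0.0011 -0.0257] [ 0.0282  0.2358 -1.1112]
```

```bash
cat >> mv.py <<'E'
FLIP=1
def pick(n,zt=.030):
    p=CR[n]; ctrl.goto([*p,.13],ori(YH)); ctrl.command_gripper(.8)
    T("above"); print("hit",ctrl.move_l([*p,zt],.15,contact_N=15))
    ctrl.command_gripper(0.0); T("gripped"); print("w",ctrl.read_grip_width(),"F",ctrl.read_grasp_force())
    ctrl.move_l([*p,.19],.2); ctrl.sleep(.15)
def test(n):
    p=[*CR[n],.19]; m=[moment(YH)]
    for t in(30,-30):
        ctrl.goto(p,ori(YH,t)); ctrl.sleep(.25); ctrl.goto(p,ori(YH)); ctrl.sleep(.3); m.append(moment(YH))
    print(n,"moments start/nose/tail",np.array(m),"F",ctrl.read_contact_force(),"w",ctrl.read_grip_width()); T("tested")
    return m
E
python3 - <<'E'
from mv import *
pick("A"); test("A")
E
```

```text
above 3.83 [0.5745 0.0163 0.13  ]
hit False
gripped 5.24 [0.5746 0.0163 0.0302]
w 0.4370854606587528 F 30.000052750110626
A moments start/nose/tail [-0.0533 -0.0182 -0.0437] F [ 0.0727 -0.0463 -3.0977] w 0.4356718614844526
tested 10.61 [0.5744 0.0165 0.19  ]
```

```bash
cat >> mv.py <<'E'
TR=(.6692,-.1942); YT=-49.6
def moments(yaw,n=12):
    a=np.radians(yaw); l=np.array([-np.sin(a),np.cos(a),0]); v=[]
    for _ in range(n): v.append(np.dot(ctrl.read_wrist_torque(),l)); ctrl.sleep(.03)
    return np.mean(v),np.std(v)
def place(side):
    l=np.array([-along(YT)[1],along(YT)[0]]); p=np.array(TR)+side*.036*l
    ctrl.goto([*p,.10],ori(YT)); print("hit",ctrl.move_l([*p,.0255],.15,contact_N=8)); T("down")
    ctrl.command_gripper(.62); ctrl.move_l([*p,.13],.25); T("placed")
E
python3 - <<'E'
from mv import *
t=ctrl.read_t(); a=ctrl.read_wrist_torque(); b=ctrl.read_wrist_torque(); print(a,b,ctrl.read_t()-t)
print(moments(YH), [np.round(ctrl.read_contact_force(),2) for _ in range(2)])
E
```

```text
[-0.0413  0.0742 -0.029 ] [-0.0413  0.0742 -0.029 ] 0.0
(np.float64(-0.02912565906470554), np.float64(0.03303489392192248)) [array([ 0.35, -0.78, -4.21]), array([ 0.35, -0.78, -4.21])]
```

A is solid: the moments differ by 0.026, which is within the noise, against the 0.1 expected for a loose core. I'll tray it and test B.

```bash
sed -i 's/^def test(n):/def test(n):\n    moment=lambda y:moments(y,10)[0]/' mv.py
python3 - <<'E'
from mv import *
place(1)
pick("B"); test("B")
import cv2
for c in("side","top"): cv2.imwrite(f"pics/{c}1.png",ctrl.read_camera(c))
a=cv2.imread("pics/side1.png");b=cv2.imread("pics/top1.png")
cv2.imwrite("pics/c1.png",np.hstack([cv2.resize(a[100:340,70:320],None,fx=1.6,fy=1.6),cv2.resize(b[70:310,110:360],None,fx=1.6,fy=1.6)]))
E
```

```text
hit True
down 12.47 [ 0.6955 -0.1693  0.0254]
placed 13.5 [ 0.697  -0.1708  0.1307]
above 14.88 [ 0.4909 -0.0724  0.1299]
hit False
gripped 16.29 [ 0.4908 -0.0723  0.0302]
w 0.4399505915315164 F 30.000039897859097
B moments start/nose/tail [-0.0112  0.0263 -0.0769] F [-0.8327 -0.3299 -5.3344] w 0.4390745955735668
tested 22.38 [ 0.4907 -0.0723  0.19  ]
```

View pics/c1.png

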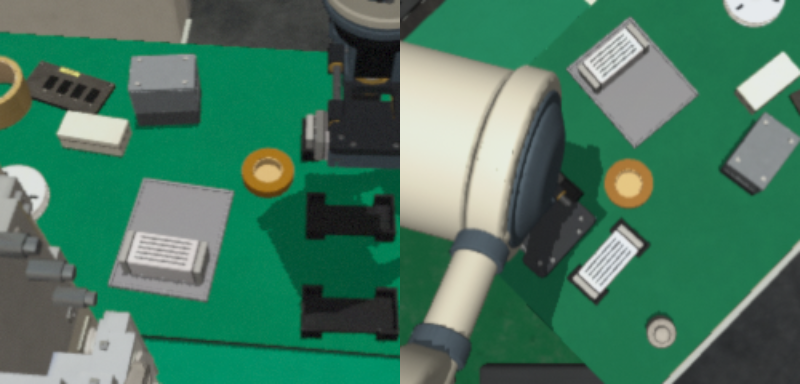

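Run:
```python
from vis import *
import mv
from mv import *
print(moments(YH,15))
P=np.array([.6962,-.1700]); a=along(YT); l=np.array([-a[1],a[0]])
for c,v in(("side",150),("top",170)):
    im=cv2.imread(f"pics/{c}1.png")
    for k in seg(im,(0,0,v),(180,40,255),80,3):
        r=cv2.minAreaRect(k); X=onz(c,r[0],.040)[:2]
        if np.hypot(*(X-P))<.04:
            q=[onz(c,p,.04)[:2] for p in cv2.boxPoints(r)]; e=max((q[1]-q[0],q[2]-q[1]),key=np.linalg.norm)
            print(c,r,X,"err along,lat",(X-P)@a,(X-P)@l,"xy",X-P,"yaw",np.degrees(np.arctan2(e[1],e[0])))
    for k in seg(im,(0,0,110),(180,40,185),300,3):
        q=cv2.approxPolyDP(k,4,True).reshape(-1,2)
        if len(q)<9: print(c,q.tolist())
```

```text
(np.float64(-0.08394151114107967), np.float64(0.0377982712878612))
side ((178.9141387939453, 240.86050415039062), (59.063232421875, 57.951454162597656), 13.392498016357422) [ 0.6681 -0.1849] err along,lat -0.006875938174908361 -0.031006683238770285 xy [-0.0281 -0.0149] yaw -134.84990785697528
side [[160, 212], [138, 277], [198, 287], [215, 220]]
side [[191, 135], [152, 136], [150, 155], [190, 154]]
side [[198, 0], [200, 15], [209, 20], [216, 60], [225, 52], [233, 10], [229, 17], [224, 0]]
side [[0, 0], [0, 95], [16, 121], [16, 115], [186, 126], [189, 112], [181, 109], [160, 0]]
top ((242.90982055664062, 103.99179077148438), (18.053199768066406, 42.892356872558594), 50.194427490234375) [ 0.6945 -0.1714] err along,lat 7.83718486691742e-06 -0.0022005254329839335 xy [-0.0017 -0.0014] yaw -49.24665353832697
top [[125, 382], [179, 383], [137, 376], [169, 368], [206, 383], [171, 367], [129, 370]]
top [[480, 214], [469, 227], [485, 243], [498, 231]]
top [[248, 210], [241, 217], [246, 214], [258, 227], [243, 219], [218, 243], [231, 256], [261, 223]]
top [[12, 186], [0, 199], [9, 187], [24, 195], [0, 228], [4, 237], [31, 198]]
top [[339, 141], [315, 171], [335, 187], [359, 157]]
top [[253, 81], [214, 113], [256, 161], [295, 127]]
```

B is loose: -0.08 after tail down against +0.026 after nose down. The top camera reads 2 mm off sideways, so the combined slot estimate stands. I'll set B down in front of the slot, regrasp it near its rear end and insert it.

```bash
cat > slot.py <<'E'
from mv import *
M=np.array([.5256,-.3354]); YS=-38.9; a=along(YS); R=ori(YS)
def at(d,z): return [*(M+d*a),z]
E
python3 - <<'E'
from slot import *
ctrl.goto(at(-.076,.12),R); print("hit",ctrl.move_l(at(-.076,.0235),.15,contact_N=8)); T("set")
z=ctrl.read_tool_pos()[2]
ctrl.command_gripper(.62)
ctrl.move_l(at(-.110,z),.12,contact_N=10); T("back")
ctrl.command_gripper(0.0); print("w",ctrl.read_grip_width())
ctrl.move_l(at(-.110,z+.034),.12); T("lifted")
print("hit",ctrl.move_l(at(-.060,z+.034),.12,contact_N=12)); T("entering")
import cv2
cv2.imwrite("pics/side2.png",ctrl.read_camera("side")); cv2.imwrite("pics/top2.png",ctrl.read_camera("top"))
f=lambda p,r:cv2.resize(cv2.imread(p)[r[0]:r[0]+120,r[1]:r[1]+120],(400,400),interpolation=cv2.INTER_CUBIC)
cv2.imwrite("pics/c2.png",np.hstack([f("pics/side2.png",(100,140)),f("pics/top2.png",(120,260))]))
E
```

```text
hit True
set 24.53 [ 0.466  -0.2861  0.0227]
back 25.42 [ 0.4404 -0.2666  0.0229]
w 0.4372150574508657
lifted 26.25 [ 0.44   -0.2663  0.0567]
hit False
entering 26.82 [ 0.478 -0.297  0.056]
```

View pics/c2.png

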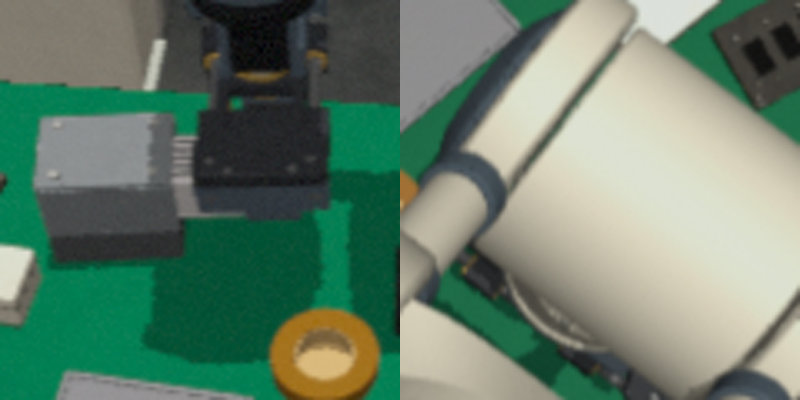

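The left (side) view shows the housing's front passing under the roof at the mouth, at crop px ~(180,180), level and aligned. I'll continue.

Run:
```python
from slot import *
print("hit",ctrl.move_l(at(-.020,.0565),.10,contact_N=12)); T("in"); print(ctrl.read_contact_force(),ctrl.read_grip_width())
print("d",(np.array(ctrl.read_tool_pos())[:2]-M)@a)
```

```text
hit False
in 27.47 [ 0.5097 -0.3225  0.0563]
[-0.6707  0.7711 -4.9912] 0.4342501155020178
d -0.020489850977993843
```

Run:
```python
from slot import *
print("hit",ctrl.move_l(at(-.020,.0515),.05,contact_N=8)); T("lowered")
z=ctrl.read_tool_pos()[2]
ctrl.command_gripper(.62); ctrl.move_l(at(-.085,z),.15,contact_N=10); ctrl.command_gripper(0.0); T("closed")
print("hit",ctrl.move_l(at(-.038,.055),.1,contact_N=15)); T("pushed"); print(ctrl.read_contact_force())
ctrl.move_l(at(-.09,.06),.2); ctrl.move_l(at(-.09,.13),.25)
pick("C"); test("C")
import cv2
cv2.imwrite("pics/side3.png",ctrl.read_camera("side")); cv2.imwrite("pics/top3.png",ctrl.read_camera("top"))
f=lambda p,r:cv2.resize(cv2.imread(p)[r[0]:r[0]+200,r[1]:r[1]+200],(400,400),interpolation=cv2.INTER_CUBIC)
cv2.imwrite("pics/c3.png",np.hstack([f("pics/side3.png",(100,110)),f("pics/top3.png",(70,210))]))
```

```text
hit False
lowered 27.72 [ 0.5099 -0.3227  0.0514]
closed 29.7 [ 0.4594 -0.282   0.0514]
hit False
pushed 30.32 [ 0.4956 -0.3112  0.0548]
[-0.2047  0.2716 -0.2118]
above 32.89 [ 0.4202 -0.1621  0.13  ]
hit False
gripped 34.31 [ 0.4203 -0.1622  0.0302]
w 0.4356990617035212 F 30.00007577240467
C moments start/nose/tail [-0.0206 -0.0271 -0.0395] F [ 0.7194 -0.2541 -5.0574] w 0.437481077433513
tested 40.27 [ 0.4202 -0.1621  0.19  ]
```

View pics/c3.png

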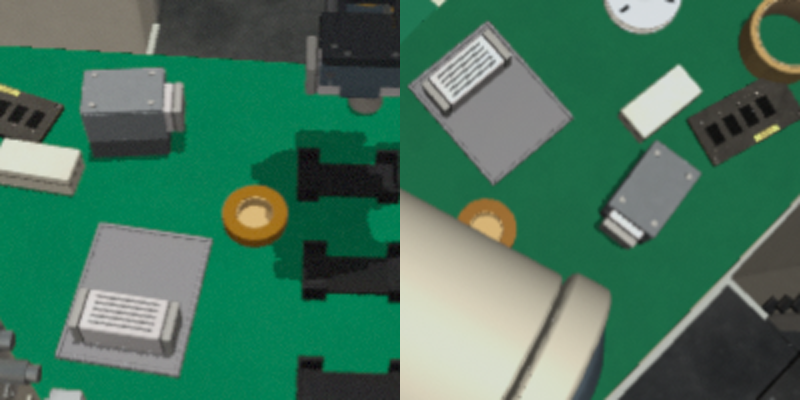

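C is solid and B sits about 75 mm deep in the slot, with only a short end showing at the mouth, right crop (625,228). A lies flat in the tray's left half. I'll place C in the other half.

Run:
```python
from mv import *
place(-1)
ctrl.goto([.42,.10,.25],ori(YH)); T("away")
import cv2
cv2.imwrite("pics/side4.png",ctrl.read_camera("side")); cv2.imwrite("pics/top4.png",ctrl.read_camera("top"))
f=lambda p,r:cv2.resize(cv2.imread(p)[r[0]:r[0]+210,r[1]:r[1]+210],(400,400),interpolation=cv2.INTER_CUBIC)
cv2.imwrite("pics/c4.png",np.hstack([f("pics/side4.png",(100,110)),f("pics/top4.png",(80,190))]))
```

```text
hit True
down 41.85 [ 0.6401 -0.2171  0.0258]
placed 42.88 [ 0.6415 -0.2177  0.1303]
away 44.38 [0.4208 0.0995 0.2498]
```

View pics/c4.png

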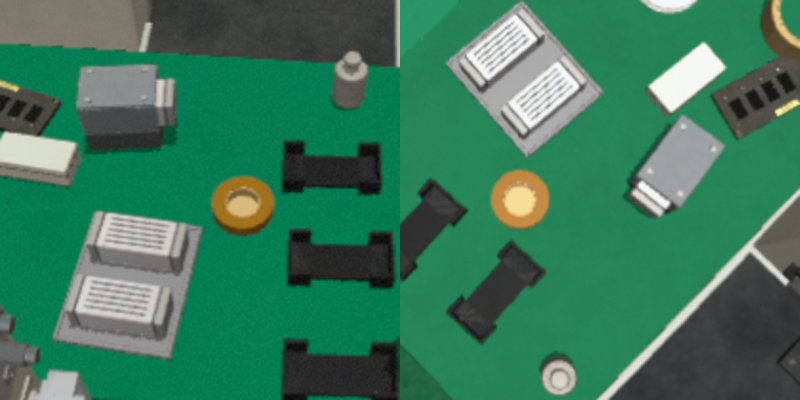

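Both solid housings lie flat side by side in the tray, right crop (502,48) and (545,95). The loose one is in the slot at (650,195), and the weight, tape and white box are where they were.

```bash
python3 -c "
from bench import ctrl
print(ctrl.sign_off())"
```

```text
the job is handed in; nothing more can be done
None
```

The job is handed in at about 44 s: the two solid housings lie flat side by side in the tray, and the loose-core one (from the middle cradle) is about three quarters of its length inside the slot box; I left the weight, tape roll and white box alone.

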